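# Take the wire spool off the pay-off spindle, weigh it and lay it in its cradle

## Robot

A 7-joint arm with a two-finger parallel gripper is mounted at the origin on the work surface. World frame = base frame: x ahead of the robot, y to its left, z up, the work surface at z = 0. Lengths are in m, angles in rad, forces in N, time in s.
With the tool pointing down it reaches from about 0.35 to 0.9 m from the base axis. Payload 8.1 kg.
Tool frame: the origin (TCP) lies at the very end of the fingers, on their centre line; the grasp point (between the pads) lies 19 mm behind it (grasp_offset is the distance from the TCP to the grasp point, in m); z points along the fingers, y is the line along which they close (so a half turn about z gives the same grasp; the last joint's range is limited). The gripper opens to 92 mm and grips with 3 to 60 N. Pads are 19 mm wide; open, the fingers measure 130 mm over their backs; the gripper's body (75 mm by 190 mm) begins 47 mm behind the grasp point.
Start: joints at [-1.403, 0.434, 0.025, 1.573, -0.012, 1.134, -0.075], TCP at [0.167, 0.602, 0.227] pointing down, gripper open.
Joint ranges: [-2.62, 2.62], [-0.44, 2.09], [-1.27, 1.32], [0.08, 2.57], [-1.32, 4.46], [0.12, 2], [-2.74, 2.74]. Speed limits (rad/s): [2.22, 2.22, 3.01, 3.01, 3.14, 3.14, 3.14].

## Interface

Orientations are given as a rotation vector (axis times angle).
In Python, from cell import observe, get_image, camera_params, sign_off, silhouettes, grasp_offset gives the robot as it stands. The module is installed in compiled form; this text tells all that it offers.
- The arm moves only by the tool jog_arm, never from a script. Its argument "motion" is a list that holds one entry, the list of rows, each a list of 7 numbers: the shift along the tool's x, y, z in m, then the turn, a rotation vector about the tool's x, y, z in rad, then the closure, from -1 (fully open) to 1 (shut), so that 0 is half open. In form: [[[dx, dy, dz, wx, wy, wz, hand], ...]]. A call has 1 to 10 rows; each row is the pose to reach, as a shift and turn from the pose commanded when the call began, along the tool's axes at that moment; what a row does not reach only later rows make up. A row lasts 1/12 s, in which the tool goes at most 41.7 mm and 7.16 degrees, less where a joint would pass 70% of its speed; a pose out of reach is approached as far as the arm can. A call with a gripper value outside its range is refused whole. The fingers move at their own pace and stop on an object; "force" is the grip in N (left out, the last holds). Time passes only in rows, so rows that repeat a pose let the fingers close. It gives the time, the measured TCP pose, the force, the opening and the grip force at its end, in the units of the state.
- observe(): the state, without advancing time (a new reading comes with each control period).
- get_image(name): name is "scene" or "top" or "wrist"; returns the picture (400x640x3 uint8, red, green, blue); there is no depth.
- camera_params(name): a dict with "vertical_fov" (degrees; the focal length in pixels is half the picture's height over the tangent of half this angle, whatever the lens; pixels are square), "cx", "cy" (the principal point, pixels), "T" (4x4, takes a point from camera to world coordinates). Camera axes: x right, y down, z forward; pixel columns grow to the right and rows downward; lengths in m; the calibration is good to about 2 mm. A picture is of the moment at which its call begins: read the wrist's pose just before it. camera_params takes no time and is no camera call; for the wrist camera it gives the pose at the moment of the call.
- sign_off(): hands the job in; it is judged then, once.
Trained networks look in the newest picture that a camera, given by its name, has taken for a name from the list of things; names that differ only in an ending like _2 or _b are one class to them, and where a whole thing is asked for, a point or a joint stands for the part that bears it (a point fixed in the world has none). Each returns a list of dicts, best first, with "p" (0 to 1); they miss things now and then, are a little off and sometimes report something else, mostly with a low value. They report only what shows in the picture. A call takes as long as a camera call. They do not tell look-alikes from the thing itself.
- silhouettes(query, camera): "mask" (400x640 bool, what is visible of it) and "pixel" ([column, row] in pixels, amid what is visible of it).
The state is a dict: "clock": time; "joints": joint angles; "dq": joint speeds; "joint_efforts": joint torques, N m; "position": TCP position; "ee_rot": TCP orientation; "force": force on the tool from outside, world axes, zero at the start; "ft_torque": the same for the moment, N m; "width": opening from 0.0 (shut) to 1.0 (fully open); "gripper_force": force on a finger pad.
Only numpy, scipy, OpenCV 4.12 (cv2) and the standard library are available. Lean on these libraries where they do the work, as an engineer would, in place of code of your own. Each camera call takes 0.05 s, during which the arm holds its last target. There are 200 camera calls.

## Task

Swing the sprung keeper arm aside until it snaps over to its open stop, then slide the full wire spool up off the spindle and stand it upright on the scale's pan, letting go so that it can be weighed. Then take it again and lay it in the sloping two-rail cradle, on both rails with its lower end against the foot plate, and let go. Leave the keeper open, do not drop the spool, and leave the hammer, the tin and the steel block where they are.

Things in the scene. Friction and masses are not known exactly. Their poses are not given: they have to be found in the camera images.
- stand: Pay-off stand, fixed. Origin on the bench, on the spindle's axis; z up. Grey base plate 12 mm thick, x -65 to +135, y +-55 mm; aluminium disc (72 mm across), top 20 mm above the bench; upright steel spindle 20 mm in diameter, its tip 112 mm above the bench. A dark post (22 mm in diameter) at x = +95 mm carries the keeper arm; its spring strut and pillar stand beside it at x 117 to 132, y 38 to 55 mm.
- keeper (a joint): Angle (rad) of the keeper arm about the upright post, anticlockwise from above. 0: it points along the stand's -x, just over the spindle tip, so the spool cannot come off. 2.0: open stop, clear of the spool. A spring (up to 2.5 N at the tab) holds it at either stop and flips at 1.0: pushed past, it snaps to 2.0. Arm 18 mm wide, 118 to 126 mm above the bench, reaching 125 mm from the post axis.
- keeper_pivot (a point): Point on the post's axis at mid thickness of the keeper arm, 122 mm above the bench.
- keeper_tab (a point): Point on the axis of the black upright finger tab near the arm's free end, 148 mm above the bench and 115 mm from the post axis. The tab is a round pin 16 mm in diameter standing on the arm, from 126 to 168 mm above the bench; push it sideways.
- spool: Spool full of copper wire with thin black flanges, a plain cylinder 64 mm in diameter (wire nearly flush with the flanges) and 80 mm high with an open 26 mm bore along its axis; 0.3 to 0.65 kg. Loose. Starts standing on the stand's disc with the spindle (20 mm) through its bore. Origin: centre of its underside; z along its axis, upward as it stands.
- spool_center (a point): Middle of the spool, on its axis, 40 mm from either end.
- scale: Bench scale, fixed: grey housing 170 x 150 mm, 34 mm high, with a rectangular steel pan 125 x 140 mm (x, y) whose top is 45 mm above the bench and does not give. Origin under the housing, on the bench; z up.
- pan (a point): Centre of the top of the scale's pan.
- cradle: Sloping cradle, fixed: dark wooden base 170 x 100 mm, 10 mm thick, with two parallel steel rails (12 mm in diameter, axes 44 mm apart, 108 mm long) that slope at 30 degrees to the bench, their high end to the cradle's -x and a foot plate square to the rails at their low end (+x). Origin on the bench under the middle of the base.
- rails: Place of the laid spool. z runs up along the rails (30 deg above level), x square to and away from them (60 degrees above level), y across. Origin on the foot plate's upper face, 55 mm above the bench: a spool lying on both rails against the foot plate has its axis on this z axis, its middle at z = 40 mm. Rail axes at x = -31, y = +-22 mm; foot plate from x = -46 to +8, y = +-37 mm, 8 mm thick.
- hammer: Loose hammer, about 220 mm long, lying on the bench; not to be moved. Origin under its middle.
- tin: Loose open metal tin, 72 mm in diameter, 85 mm high; not to be moved. Origin at its underside's centre.
- bench_block: Loose heavy steel bench block 90 x 90 x 35 mm; not to be moved. Origin at its underside's centre.
Things that resemble listed ones, but are neither listed nor needed, are in the scene too. What is shaped like the spool but pink or turquoise is not meant. There is more than one size of the scale; the one meant has the size given above.

How it is judged:
By the outcome, as a careful person would: the job done as asked, in the order asked, and still so for the second after the job is handed in, with the robot touching nothing.
It also fails if it takes over 72 s, if anything falls off the work surface, if the arm or the gripper's body presses on something with over 40 N, if the wrist force passes 120 N, or if a joint passes its speed limit or range.

## Working session

There is one attempt and no reset: what is moved stays moved. The work goes in short steps, Python scripts to look and compute and a tool call to move; the robot and the scene stay as the last step left them, time stands still between calls to the robot, and variables do not carry over. Pictures are saved under pics/ and viewed, at most 10 in all, crops included, and the job is handed in when it is done.

Besides the shell and the picture viewer there is one more tool, called after "Request:" as a command line: name --argument value ..., lists and objects as JSON in quotes. jog_arm: Moves the arm, as the interface text tells. Its arguments: {"type":"object","properties":{"motion":{"type":"array"},"force":{"type":"number"}},"required":["motion"]}

```bash
mkdir -p pics; python3 - <<'E'
from cell import *
import cv2,numpy as np
np.set_printoptions(precision=4,suppress=True)
s=observe();print(s['clock'],s['position'],s['ee_rot'],s['width'],grasp_offset if not callable(grasp_offset) else grasp_offset())
for c in ['scene','top']:
    im=get_image(c);cv2.imwrite(f'pics/{c}0.png',im[:,:,::-1])
    p=camera_params(c);print(c,p['vertical_fov'],p['cx'],p['cy'],np.array(p['T']))
    for q in ['stand','keeper_tab','keeper','spool','scale','cradle','hammer','tin','bench_block']:
        print(q,[(round(float(d['p']),2),np.round(d['pixel']).tolist(),int(d['mask'].sum())) for d in silhouettes(q,c)])
E
```

```text
0.0 [0.1671 0.6017 0.2259] [-0.4241 -3.1128  0.0025] 0.999442779188446 0.0188
scene 52.10483981333252 319.0053650208209 198.91731144524897 [[ 0.7987  0.3223 -0.5081  1.1245]
 [ 0.6017 -0.4188  0.6802 -0.7905]
 [ 0.0064 -0.849  -0.5284  0.7415]
 [ 0.      0.      0.      1.    ]]
stand [(0.58, [334.0, 223.0], 1912)]
keeper_tab [(0.78, [326.0, 198.0], 330)]
keeper [(0.74, [328.0, 194.0], 366)]
spool [(0.89, [257.0, 227.0], 631), (0.6, [274.0, 205.0], 534), (0.58, [314.0, 213.0], 641)]
scale [(0.87, [171.0, 257.0], 1414), (0.84, [235.0, 293.0], 3812), (0.26, [393.0, 258.0], 989)]
cradle [(0.91, [372.0, 182.0], 1058)]
hammer [(0.67, [391.0, 255.0], 980), (0.36, [327.0, 195.0], 365)]
tin [(0.74, [420.0, 217.0], 748)]
bench_block [(0.88, [345.0, 305.0], 1564)]
top 48.43783002978068 315.56426961831653 202.852753130485 [[ 0.0043 -0.9963  0.0857  0.445 ]
 [-1.     -0.0048 -0.0062 -0.0198]
 [ 0.0066 -0.0857 -0.9963  1.4387]
 [ 0.      0.      0.      1.    ]]
stand [(0.92, [295.0, 209.0], 1952)]
keeper_tab []
keeper [(0.77, [294.0, 205.0], 321)]
spool [(0.76, [305.0, 270.0], 336), (0.54, [295.0, 225.0], 216), (0.51, [345.0, 251.0], 309)]
scale [(0.98, [408.0, 218.0], 2474), (0.56, [412.0, 298.0], 1312), (0.33, [306.0, 222.0], 169)]
cradle [(0.8, [198.0, 220.0], 1667)]
hammer [(0.68, [303.0, 147.0], 702)]
tin [(0.65, [242.0, 141.0], 470)]
bench_block [(0.58, [367.0, 145.0], 813), (0.2, [241.0, 142.0], 471)]
```

```bash
python3 - <<'E'
import cv2
a=cv2.imread('pics/top0.png')[100:340,140:460];b=cv2.imread('pics/scene0.png')[130:350,120:460]
cv2.imwrite('pics/topc.png',cv2.resize(a,(800,600),interpolation=3));cv2.imwrite('pics/scenec.png',cv2.resize(b,(800,518),interpolation=3))
E
```

```text
(no output)
```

View pics/topc.png

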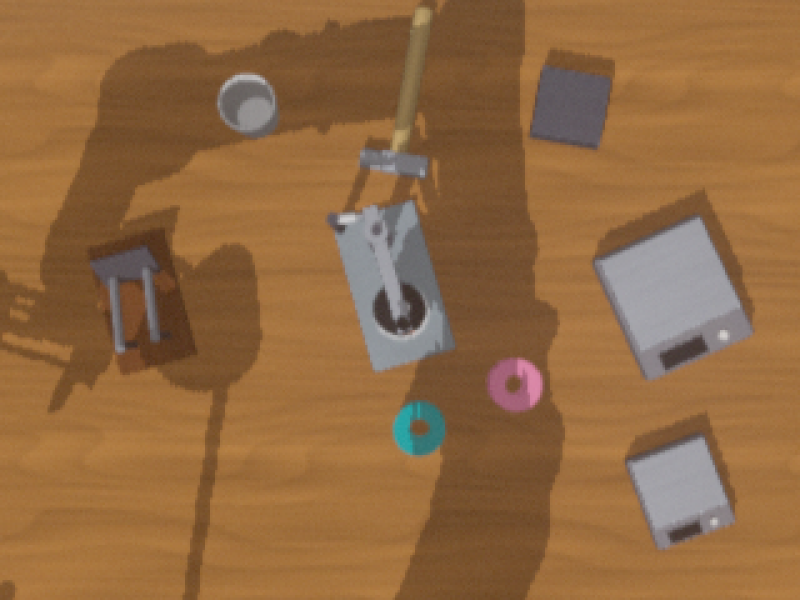

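View pics/scenec.png

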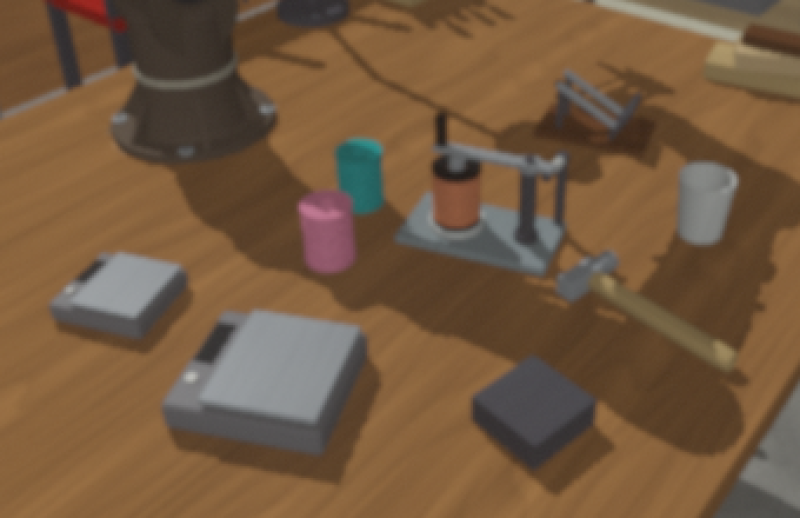

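The copper spool is on the stand's spindle at top (300,224). The look-alikes are pink (345,251) and turquoise (307,271). The large scale at (408,218) measures about 165x150 mm, so it is the one meant, and the small one at (412,298) is not. The keeper post is at about (291,190), and the cradle at (198,220) has its foot plate at the far (+x) end. Next I'll fit the poses by model silhouettes.

```bash
cat > h.py <<'E'
from cell import *
import cv2,numpy as np
from scipy.optimize import minimize
from scipy.spatial.transform import Rotation as R
np.set_printoptions(precision=4,suppress=True)
def proj(P,p):
    T=np.array(p['T']);q=(np.asarray(P)-T[:3,3])@T[:3,:3];f=200/np.tan(np.radians(p['vertical_fov']/2))
    return q[:,:2]/q[:,2:]*f+[p['cx'],p['cy']]
def ray(px,p,z):
    T=np.array(p['T']);f=200/np.tan(np.radians(p['vertical_fov']/2))
    d=T[:3,:3]@[(px[0]-p['cx'])/f,(px[1]-p['cy'])/f,1];return T[:3,3]+d*(z-T[2,3])/d[2]
def box(x0,x1,y0,y1,z0,z1): return np.array([[x,y,z] for x in(x0,x1) for y in(y0,y1) for z in(z0,z1)])/1e3
def cyl(x,y,r,z0,z1):
    a=np.linspace(0,6.28,24);return np.array([[x+r*np.cos(t),y+r*np.sin(t),z] for t in a for z in(z0,z1)])/1e3
def wpts(P,v): return P@R.from_euler('z',v[2]).as_matrix().T+[v[0],v[1],0]
def draw(pieces,v,p,S=4):
    m=np.zeros((400*S,640*S),np.uint8)
    for P in pieces:
        q=proj(wpts(P,v),p);cv2.fillConvexPoly(m,cv2.convexHull((q*S+S/2).astype(np.float32)).astype(np.int32),1)
    return cv2.resize(m.astype(np.float32),(640,400),interpolation=cv2.INTER_AREA)
def fit(build,ignore,views,v0,steps=(.02,.02,.15)):
    def cost(v):
        c=0
        for m,p in views:
            A=draw(build(v),v,p);w=1-draw(ignore,v,p) if ignore else 1
            c+=1-(np.minimum(A,m)*w).sum()/(np.maximum(A,m)*w).sum()
        return c
    v0=np.array(v0,float);sim=np.vstack([v0]+[v0+np.eye(len(v0))[i]*s for i,s in enumerate(steps)])
    r=minimize(cost,v0,method='Nelder-Mead',options=dict(initial_simplex=sim,xatol=2e-4,fatol=1e-4,maxiter=250));return r.x,r.fun
Rr=np.array([[.5,0,-.8660254],[0,1,0],[.8660254,0,.5]]) # columns: rails x,y,z in cradle frame
def rails(o):
    f=lambda P:P@Rr.T+[o,0,.055]
    return [box(-85,85,-50,50,0,10)]+[f(cyl(-31,s*22,6,0,108)) for s in(1,-1)]+[f(box(-46,8,-37,37,-8,0))]
stand=[box(-65,135,-55,55,0,12),cyl(0,0,36,12,20),cyl(95,0,11,12,118)]
stign=[cyl(0,0,34,20,112),box(-35,107,-11,11,116,128),cyl(-20,0,9,120,168),box(85,135,-10,58,12,135)]
scale=[box(-85,85,-75,75,0,34)]
def best(q,c,near=None):
    L=silhouettes(q,c)
    if near is not None:L=sorted(L,key=lambda d:np.hypot(*(np.array(d['pixel'])-near)))
    return L[0]['mask'].astype(np.float32)
E
cat > a.py <<'E'
from h import *
ps={c:camera_params(c) for c in('top','scene')}
for c in ps:get_image(c)
def V(q,nt,ns): return [(best(q,'top',nt),ps['top']),(best(q,'scene',ns),ps['scene'])]
g=lambda px,z:ray(px,ps['top'],z)[:2]
a=g((300,224),.1);b=g((291,190),.12);y=np.arctan2(*(b-a)[::-1]);print('guess',a,b,y)
v=V('stand',(295,209),(334,223));print('stand',fit(lambda v:stand,stign,v,[*a,y]))
v=V('cradle',(198,220),(372,182));a=g((198,220),.02)
print('cradle',fit(lambda v:rails(v[3]),None,v,[*a,.15,.04],(.02,.02,.1,.02)))
v=V('scale',(408,218),(235,293));a=g((408,218),.03);print('scale',fit(lambda v:scale,None,v,[*a,.4]))
for q,n in(('hammer',(303,147)),('tin',(242,141)),('bench_block',(367,145))):print(q,g(n,.03))
E
python3 a.py
```

```text
guess [0.4961 0.0183] [0.5966 0.0454] 0.26257151218777935
stand (array([0.4996, 0.022 , 0.291 ]), np.float64(0.1961456537246704))
cradle (array([0.5094, 0.356 , 0.273 , 0.0506]), np.float64(0.2547670602798462))
scale (array([ 0.5186, -0.3227,  0.4276]), np.float64(0.13291484117507935))
hammer [0.7463 0.0125]
tin [0.7647 0.2087]
bench_block [ 0.754  -0.1934]
```

```bash
cat >> h.py <<'E'
def pose(yaw,tilt): # tilt: forward tilt of tool z from straight down, towards heading yaw
    z=np.array([np.sin(tilt)*np.cos(yaw),np.sin(tilt)*np.sin(yaw),-np.cos(tilt)]);y=np.array([-np.sin(yaw),np.cos(yaw),0])
    return np.c_[np.cross(y,z),y,z]
def jog(p,Rt=None):
    s=observe();R0=R.from_rotvec(s['ee_rot']).as_matrix();Rt=R0 if Rt is None else Rt
    print('t',round(s['clock'],2),'pos',s['position'],'rel',R0.T@(np.array(p)-s['position']),'rot',R.from_matrix(R0.T@Rt).as_rotvec())
CR=[.5094,.356,.273,.0506]
def laid(c,rx,rz): # world point at rails coords (x,0,z)
    return wpts((np.array([[rx,0,rz]])@Rr.T+[c[3],0,.055]),c)[0]
E
python3 -c "
from h import *
t=laid(CR,.09,.052);print(t);jog(t,pose(.273,np.pi/3))"
```

```text
[0.5581 0.3696 0.1589]
t 1.4 pos [0.1672 0.6022 0.2268] rel [-0.4389 -0.1195  0.0678] rot [-0.2844 -1.0203 -0.4928]
```

Request:
jog_arm --motion '[[[-0.439,-0.12,0.068,-0.284,-1.02,-0.493,-1],[-0.439,-0.12,0.068,-0.284,-1.02,-0.493,-1],[-0.439,-0.12,0.068,-0.284,-1.02,-0.493,-1],[-0.439,-0.12,0.068,-0.284,-1.02,-0.493,-1],[-0.439,-0.12,0.068,-0.284,-1.02,-0.493,-1],[-0.439,-0.12,0.068,-0.284,-1.02,-0.493,-1],[-0.439,-0.12,0.068,-0.284,-1.02,-0.493,-1],[-0.439,-0.12,0.068,-0.284,-1.02,-0.493,-1],[-0.439,-0.12,0.068,-0.284,-1.02,-0.493,-1],[-0.439,-0.12,0.068,-0.284,-1.02,-0.493,-1]]]'

```text
clock: 2.23
position: [0.4547, 0.4347, 0.1835]
ee_rot: [-0.17, 2.239, 0.131]
force: [1.0, 0.6, 1.0]
width: 0.999
gripper_force: 0.0
```

Request:
jog_arm --motion '[[[0,0,0,0,0,0,-1],[0,0,0,0,0,0,-1]]]'

```text
clock: 2.4
position: [0.4548, 0.4336, 0.1829]
ee_rot: [-0.167, 2.241, 0.126]
force: [-1.0, 0.9, -0.1]
width: 1.003
gripper_force: 0.0
```

```bash
python3 -c "
from h import *
print(observe()['joints']);im=get_image('wrist');cv2.imwrite('pics/w1.png',im[:,:,::-1])
t=laid(CR,.09,.052);jog(t,pose(.273,np.pi/3))"
```

```text
[-1.622   0.4053  0.4444  2.2901  1.6178  0.583  -1.0019]
t 2.45 pos [0.4544 0.4348 0.1833] rel [-0.0404 -0.0821  0.085 ] rot [-0.0696 -0.1489 -0.0899]
```

Request:
jog_arm --motion '[[[-0.04,-0.082,0.085,-0.07,-0.149,-0.09,-1],[-0.04,-0.082,0.085,-0.07,-0.149,-0.09,-1],[-0.04,-0.082,0.085,-0.07,-0.149,-0.09,-1],[-0.04,-0.082,0.085,-0.07,-0.149,-0.09,-1],[-0.04,-0.082,0.085,-0.07,-0.149,-0.09,-1],[-0.04,-0.082,0.085,-0.07,-0.149,-0.09,-1]]]'

```text
clock: 2.95
position: [0.5621, 0.3654, 0.159]
ee_rot: [-0.279, 2.077, 0.16]
force: [0.2, -1.0, 0.4]
width: 0.998
gripper_force: 0.0
```

```bash
python3 -c "
from h import *
print(observe()['joints']);im=get_image('wrist');cv2.imwrite('pics/w1.png',im[:,:,::-1])
t=laid(CR,.09,.052);jog(t,pose(.273,np.pi/3))"
```

```text
[-1.2493  0.5368  0.3541  2.4143  2.4455  0.7694 -1.5688]
t 3.0 pos [0.5608 0.3672 0.1593] rel [ 0.0013  0.003  -0.0015] rot [-0.0046  0.0026 -0.0019]
```

View pics/w1.png

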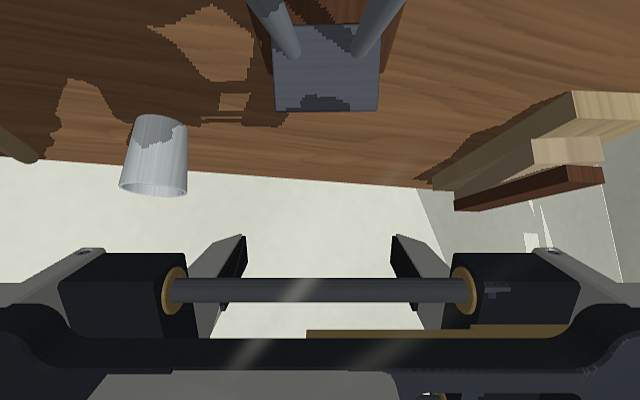

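The wrist view (inverted) shows the empty cradle: foot plate's upper edge corners at about (275,111) and (378,111), and the rails running up to the top of the picture. The 60° tilt is reachable. I'll compare these corners with the model.

```bash
python3 -c "
from h import *
p=camera_params('wrist');print(np.array(p['T']))
f=lambda P,c:proj(wpts(np.array(P)@Rr.T+[c[3],0,.055],c),p)
P=[[.008,.037,0],[.008,-.037,0],[-.046,.037,0],[-.046,-.037,0]]
print(f(P,CR))
obs=np.array([[378,111],[275,111],[381,24],[274,28]]) 
for c in (CR,):
  # solve for x,y,yaw with o fixed: along-axis shift from points
  from scipy.optimize import least_squares
  m=f(P,CR); print('order check',m)
  o=obs if abs(m[0]-obs[0]).sum()<abs(m[0]-obs[1]).sum() else obs[[1,0,3,2]]
  r=least_squares(lambda v:(f(P[:2],[v[0],v[1],v[2],CR[3]])-o[:2]).ravel(),CR[:3]);print(r.x,r.cost)
"
```

```text
[[-0.2647  0.1994  0.9435  0.3884]
 [ 0.9643  0.0568  0.2586  0.318 ]
 [-0.002   0.9783 -0.2073  0.1653]
 [ 0.      0.      0.      1.    ]]
[[377.0693 111.8511]
 [274.3135 111.9316]
 [382.3856  25.8238]
 [270.1967  26.1001]]
order check [[377.0693 111.8511]
 [274.3135 111.9316]
 [382.3856  25.8238]
 [270.1967  26.1001]]
[0.5081 0.3563 0.2712] 0.03195177041938736
```

```bash
python3 -c "
from h import *
S=[.4996,.022,.291]
t=wpts(np.array([[-.02,.06,.24]]),S)[0];print(t);jog(t,pose(.291,0))"
```

```text
[0.4632 0.0737 0.24  ]
t 3.0 pos [0.5608 0.3672 0.1593] rel [ 0.0157 -0.2572 -0.1891] rot [-0.0127  1.0498 -0.0204]
```

Request:
jog_arm --motion '[[[-0.03,-0.02,-0.03,0,0.1,0,-0.5],[0.016,-0.257,-0.189,-0.013,1.05,-0.02,0],[0.016,-0.257,-0.189,-0.013,1.05,-0.02,1],[0.016,-0.257,-0.189,-0.013,1.05,-0.02,1],[0.016,-0.257,-0.189,-0.013,1.05,-0.02,1],[0.016,-0.257,-0.189,-0.013,1.05,-0.02,1],[0.016,-0.257,-0.189,-0.013,1.05,-0.02,1],[0.016,-0.257,-0.189,-0.013,1.05,-0.02,1],[0.016,-0.257,-0.189,-0.013,1.05,-0.02,1],[0.016,-0.257,-0.189,-0.013,1.05,-0.02,1]]]'

```text
clock: 3.83
position: [0.5372, 0.2076, 0.2127]
ee_rot: [-0.3, 2.467, -0.034]
force: [-0.7, -0.2, 0.4]
width: 0.323
gripper_force: 0.0
```

Request:
jog_arm --motion '[[[0,0,0,0,0,0,1],[0,0,0,0,0,0,1],[0,0,0,0,0,0,1]]]'

```text
clock: 4.08
position: [0.538, 0.2064, 0.2121]
ee_rot: [-0.297, 2.465, -0.037]
force: [0.2, 0.6, -0.4]
width: 0.108
gripper_force: 0.0
```

```bash
python3 -c "
from h import *
print(observe()['joints']);im=get_image('wrist');cv2.imwrite('pics/w2.png',im[:,:,::-1]);p=camera_params('wrist')
print([(d['p'],d['pixel']) for d in silhouettes('keeper_tab','wrist')])
S=[.4996,.022,.291]
f=lambda P:proj(wpts(np.array([P]),S),p)[0]
for P in([-.02,0,.168],[-.02,0,.126],[.095,0,.126],[0,0,.112],[-.065,.055,.012],[-.065,-.055,.012],[.135,-.055,.012]):print(P,f(P))
t=wpts(np.array([[-.02,.06,.24]]),S)[0];jog(t,pose(.291,0))"
```

```text
[-1.2815  0.1372  0.6704  2.3168  1.0569  0.2868  0.2048]
[(0.56, [78.9, 70.6])]
[-0.02, 0, 0.168] [-26.904   49.1084]
[-0.02, 0, 0.126] [33.018  11.6586]
[0.095, 0, 0.126] [150.3078 154.8625]
[0, 0, 0.112] [75.9029 36.9163]
[-0.065, 0.055, 0.012] [ 163.3854 -147.7187]
[-0.065, -0.055, 0.012] [  18.0575 -127.8361]
[0.135, -0.055, 0.012] [168.9924 112.0396]
t 4.18 pos [0.5377 0.2058 0.2114] rel [ 0.0692 -0.1163 -0.0739] rot [-0.1258  0.6461 -0.0485]
```

View pics/w2.png

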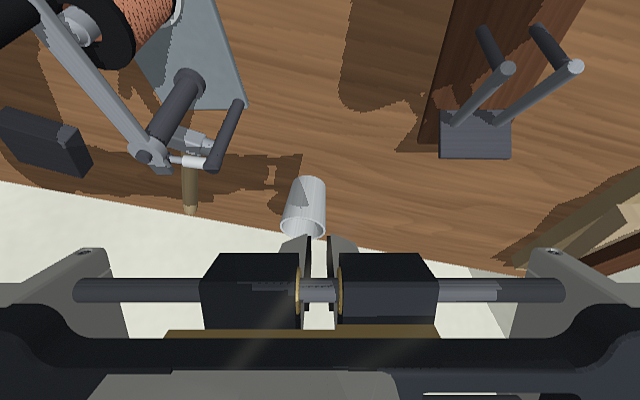

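The wrist view shows the stand: the post top at about (150,155), where the model predicts it, and the spindle with the spool at (80,30). I'll carry on to the tab.

Request:
jog_arm --motion '[[[0.069,-0.116,-0.074,-0.126,0.646,-0.048,1],[0.069,-0.116,-0.074,-0.126,0.646,-0.048,1],[0.069,-0.116,-0.074,-0.126,0.646,-0.048,1],[0.069,-0.116,-0.074,-0.126,0.646,-0.048,1],[0.069,-0.116,-0.074,-0.126,0.646,-0.048,1],[0.069,-0.116,-0.074,-0.126,0.646,-0.048,1],[0.069,-0.116,-0.074,-0.126,0.646,-0.048,1],[0.069,-0.116,-0.074,-0.126,0.646,-0.048,1]]]'

```text
clock: 4.85
position: [0.4609, 0.0711, 0.2419]
ee_rot: [-0.426, 3.045, -0.013]
force: [-0.0, -1.8, -0.8]
width: 0.004
gripper_force: 0.0
```

```bash
python3 -c "
from h import *
print(observe()['joints'])
S=[.4996,.022,.291]
t=wpts(np.array([[-.02,.055,.138]]),S)[0];jog(t,pose(.291,0))"
```

```text
[-0.8636  0.1135  0.6547  2.0109 -0.0671  0.9757  1.6702]
t 4.85 pos [0.4609 0.0711 0.2419] rel [ 0.0037 -0.0013  0.1039] rot [-0.0181  0.0646 -0.0132]
```

```bash
python3 -c "
from h import *
S=[.4996,.022,.291]
t=wpts(np.array([[-.02,.05,.138]]),S)[0];jog(t,pose(-.11,0))
R0=pose(-.11,0)
for th in np.arange(.13,1.35,.13):
  c=np.array([[.095-.115*np.cos(th)-.03*np.sin(th),-.115*np.sin(th)+.03*np.cos(th),.138]])
  print(round(th,2),R0.T@(wpts(c,S)[0]-t),'wz',-.9*th)
"
```

```text
t 4.85 pos [0.4609 0.0711 0.2419] rel [ 0.0036 -0.0063  0.104 ] rot [-0.0049  0.0673  0.3877]
0.13 [-0.011  -0.0335  0.    ] wz -0.117
0.26 [-0.0162 -0.0481  0.    ] wz -0.234
0.39 [-0.0232 -0.0618  0.    ] wz -0.35100000000000003
0.52 [-0.0319 -0.0746  0.    ] wz -0.468
0.65 [-0.0422 -0.0861  0.    ] wz -0.5850000000000001
0.78 [-0.0539 -0.0961  0.    ] wz -0.7020000000000001
0.91 [-0.0669 -0.1046  0.    ] wz -0.8190000000000001
1.04 [-0.0808 -0.1113  0.    ] wz -0.936
1.17 [-0.0954 -0.1162  0.    ] wz -1.053
1.3 [-0.1106 -0.1191  0.    ] wz -1.17
```

Request:
jog_arm --motion '[[[0.004,-0.006,0.05,-0.005,0.067,0.388,1],[0.004,-0.006,0.104,-0.005,0.067,0.388,1],[0.004,-0.006,0.104,-0.005,0.067,0.388,1],[0.004,-0.006,0.104,-0.005,0.067,0.388,1],[0.004,-0.006,0.104,-0.005,0.067,0.388,1]]]'

```text
clock: 5.27
position: [0.4681, 0.0649, 0.1357]
ee_rot: [0.17, 3.134, -0.013]
force: [0.5, 0.1, 0.9]
width: 0.008
gripper_force: 0.0
```

Request:
jog_arm --motion '[[[-0.011,-0.0335,0,0,0,-0.117,1],[-0.016,-0.048,0,0,0,-0.234,1],[-0.023,-0.062,0,0,0,-0.351,1],[-0.032,-0.0745,0,0,0,-0.468,1],[-0.042,-0.086,0,0,0,-0.585,1],[-0.054,-0.096,0,0,0,-0.702,1],[-0.067,-0.1045,0,0,0,-0.819,1],[-0.081,-0.111,0,0,0,-0.936,1],[-0.095,-0.116,0,0,0,-1.053,1],[-0.11,-0.119,0,0,0,-1.17,1]]]'

```text
clock: 6.1
position: [0.5629, -0.0649, 0.1394]
ee_rot: [-1.559, 2.726, -0.017]
force: [0.4, -0.8, -1.5]
width: 0.005
gripper_force: 0.0
```

```bash
python3 -c "
from h import *
s=observe();print(s['joints'],s['force'])
S=[.4996,.022,.291]
jog([.4634,.0642,.138])
R0=pose(-.11,0);t=wpts(np.array([[-.02,.05,.138]]),S)[0];print(t,t+R0@[-.11,-.119,0])
a=get_image('top')[100:340,200:440];b=get_image('scene')[130:330,240:440]
cv2.imwrite('pics/k.png',np.hstack([cv2.resize(a,(400,400),interpolation=3),cv2.resize(b,(400,400),interpolation=3)])[:,:,::-1])"
```

```text
[-0.1519  0.4271  0.2277  1.8446 -0.1114  0.8757  2.7365] [ 0.3553 -0.7783 -1.5065]
t 6.1 pos [ 0.5629 -0.0649  0.1394] rel [-0.0608  0.1512 -0.0004] rot [0. 0. 0.]
[0.4661 0.0642 0.138 ] [ 0.5624 -0.0662  0.138 ]
```

View pics/k.png

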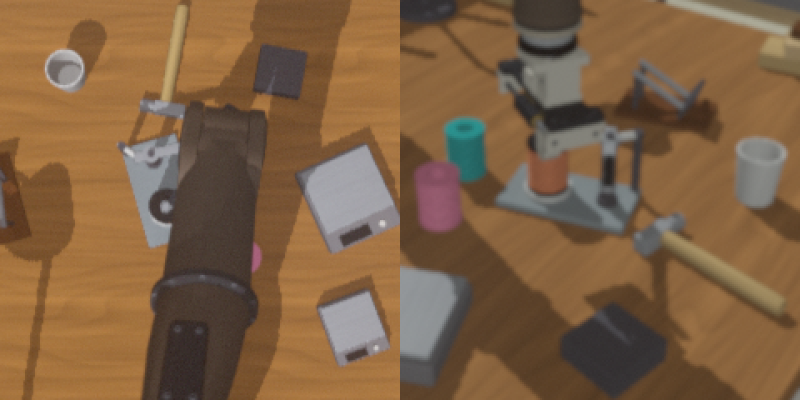

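The tab has been pushed through the commanded 1.3 rad. The force is back to near zero and the arm appears swung away. I'll raise the tool, unwind the wrist and open.

```bash
python3 -c "
from h import *
jog([.4996,.022,.24],pose(-.1,0))"
```

```text
t 6.2 pos [ 0.5633 -0.0643  0.1394] rel [-0.042   0.0978 -0.1015] rot [-0.008   0.0052  1.1381]
```

Request:
jog_arm --motion '[[[0,0,-0.04,0,0,0.1,1],[0,0,-0.08,0,0,0.2,1],[-0.02,0.04,-0.1,-0.008,0.005,0.35,0],[-0.042,0.098,-0.1015,-0.008,0.005,1.138,-1],[-0.042,0.098,-0.1015,-0.008,0.005,1.138,-1],[-0.042,0.098,-0.1015,-0.008,0.005,1.138,-1],[-0.042,0.098,-0.1015,-0.008,0.005,1.138,-1],[-0.042,0.098,-0.1015,-0.008,0.005,1.138,-1],[-0.042,0.098,-0.1015,-0.008,0.005,1.138,-1],[-0.042,0.098,-0.1015,-0.008,0.005,1.138,-1]]]'

```text
clock: 7.03
position: [0.4976, 0.0233, 0.2394]
ee_rot: [-0.175, -3.134, -0.0]
force: [0.4, 0.6, -0.1]
width: 0.536
gripper_force: 0.0
```

Request:
jog_arm --motion '[[[0,0,0,0,0,0.3,-1],[0,0,0,0,0,0.3,-1],[0,0,0,0,0,0.3,-1]]]'

```text
clock: 7.28
position: [0.4977, 0.0232, 0.2393]
ee_rot: [-0.643, -3.072, 0.0]
force: [0.0, -0.1, 0.1]
width: 0.753
gripper_force: 0.0
```

```bash
python3 -c "
from h import *
S=[.4996,.022,.291]
s=observe();print(s['joints'])
jog([.4996,.022,.15],pose(-.1,0))
p=camera_params('wrist');im=get_image('wrist');cv2.imwrite('pics/w3.png',im[:,:,::-1])
print('spindle tip pred',proj(wpts(np.array([[0,0,.112],[0,0,.1],[.0,.032,.1],[0,-.032,.1],[-.032,0,.1]]),S),p))
for q in('spool','keeper'):print(q,[(d['p'],d['pixel'],d['mask'].sum()) for d in silhouettes(q,'wrist')])"
```

```text
[-0.547   0.2221  0.4811  1.884  -0.1174  1.0658  1.1398]
t 7.28 pos [0.4977 0.0232 0.2393] rel [-0.0025 -0.0002  0.0893] rot [-0.0003 -0.0029 -0.3124]
spindle tip pred [[320.3644 194.1954]
 [320.3184 191.1413]
 [342.606  172.9953]
 [298.9304 208.5548]
 [301.4243 169.6492]]
spool [(0.64, [182.9, 160.3], np.int64(3470)), (0.61, [317.3, 181.7], np.int64(2477)), (0.56, [245.4, 74.0], np.int64(3496)), (0.46, [110.2, 240.0], np.int64(3137))]
keeper [(0.88, [352.5, 303.8], np.int64(983))]
```

View pics/w3.png

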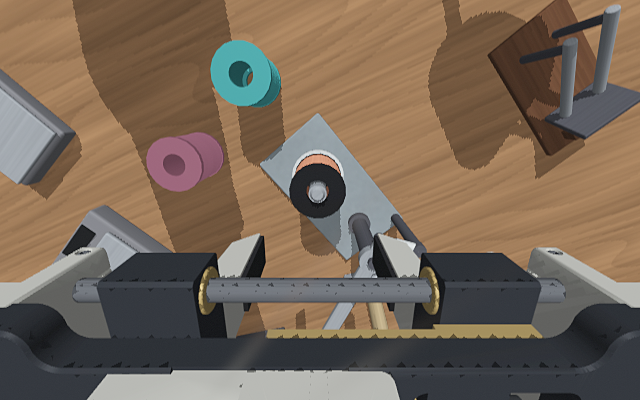

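The copper spool's top rim is centred at about (317.5,190.5), between pink (183,160) and turquoise (245,74). The keeper arm has swung away from it, running from about (365,265) to (330,325).

```bash
python3 -c "
from h import *
p=camera_params('wrist');print(ray((317.5,190.5),p,.1))
S=[.4996,.022,.291]
for th in (0,1.5,2):
  P=[[.095-r*np.cos(th),-r*np.sin(th),.122] for r in(0,.06,.09)];print(th,proj(wpts(np.array(P),S),p))
print(observe()['width']);jog(ray((317.5,190.5),p,.055),pose(-.4,0))"
```

```text
[0.4977 0.0196 0.1   ]
0 [[374.2535 259.1991]
 [341.0921 221.0006]
 [323.3086 200.5159]]
1.5 [[374.2535 259.1991]
 [330.4499 285.885 ]
 [309.6346 298.566 ]]
2 [[374.2535 259.1991]
 [349.4761 299.7389]
 [338.006  318.5058]]
0.8842470393155746
t 7.43 pos [0.4978 0.0233 0.2389] rel [-0.0146 -0.0036  0.1839] rot [-0.001  -0.0031 -0.0029]
```

Request:
jog_arm --motion '[[[-0.0014,-0.0034,0.04,0,0,0,-1],[-0.0014,-0.0034,0.08,0,0,0,-1],[-0.0014,-0.0034,0.12,0,0,0,-1],[-0.0014,-0.0034,0.15,0,0,0,-1],[-0.0014,-0.0034,0.181,0,0,0,-1],[-0.0014,-0.0034,0.181,0,0,0,-1],[-0.0014,-0.0034,0.181,0,0,0,0],[-0.0014,-0.0034,0.181,0,0,0,0.5],[-0.0014,-0.0034,0.181,0,0,0,0.5],[-0.0014,-0.0034,0.181,0,0,0,0.5]]]' --force 45

```text
clock: 8.27
position: [0.4984, 0.0196, 0.0587]
ee_rot: [-0.631, -3.076, -0.0]
force: [-0.8, 0.2, 0.3]
width: 0.761
gripper_force: 0.0
```

Request:
jog_arm --motion '[[[0,0,0,0,0,0,0.5],[0,0,0,0,0,0,0.5]]]'

```text
clock: 8.43
position: [0.4985, 0.0201, 0.0584]
ee_rot: [-0.631, -3.075, -0.002]
force: [-1.0, 2.2, 10.1]
width: 0.69
gripper_force: 45.0
```

Request:
jog_arm --motion '[[[0,0,0,0,0,0,0.5],[0,0,-0.015,0,0,0,0.5],[0,0,-0.035,0,0,0,0.5],[0,0,-0.06,0,0,0,0.5],[0,0,-0.085,0,0,0,0.5],[0,0,-0.11,0,0,0,0.5],[0,0,-0.125,0,0,0,0.5],[0,0,-0.125,0,0,0,0.5]]]'

```text
clock: 9.1
position: [0.4992, 0.0193, 0.1848]
ee_rot: [-0.632, -3.077, -0.002]
force: [0.7, -0.1, -6.7]
width: 0.689
gripper_force: 45.0
```

```bash
python3 -c "
from h import *
s=observe();print(s['joints'],s['force'],s['ft_torque'],s['width'])
C=[.5186,-.3227,.4276]
d=camera_params('top')
print('pan edges',[ (a,b,wpts(np.array([[a,b,.045]]),C)[0]) for a,b in((.02,0),(0,0))])
t=wpts(np.array([[.0195,0,.19]]),C)[0]
jog(t,pose(-.4,0))
im=get_image('top')[170:260,365:455];cv2.imwrite('pics/sc.png',cv2.resize(im,(540,540),interpolation=3)[:,:,::-1])
print(proj(wpts(np.array([[.085,.0,.034],[-.085,0,.034],[0,.075,.034],[0,-.075,.034],[0,0,.034]]),C),d))
"
```

```text
[-0.5204  0.2855  0.4729  1.9574 -0.1617  0.9351  1.198 ] [ 0.7001 -0.0808 -6.7138] [ 0.0209 -0.1558 -0.0137] 0.6889678383954504
pan edges [(0.02, 0, array([ 0.5368, -0.3144,  0.045 ])), (0, 0, array([ 0.5186, -0.3227,  0.045 ]))]
t 9.1 pos [0.4992 0.0193 0.1848] rel [-0.1658 -0.2922 -0.0056] rot [ 0.001  -0.0008 -0.0053]
[[396.9831 193.8424]
 [419.8854 242.7714]
 [386.9412 227.9334]
 [429.7289 208.5002]
 [408.3821 218.1954]]
```

View pics/sc.png

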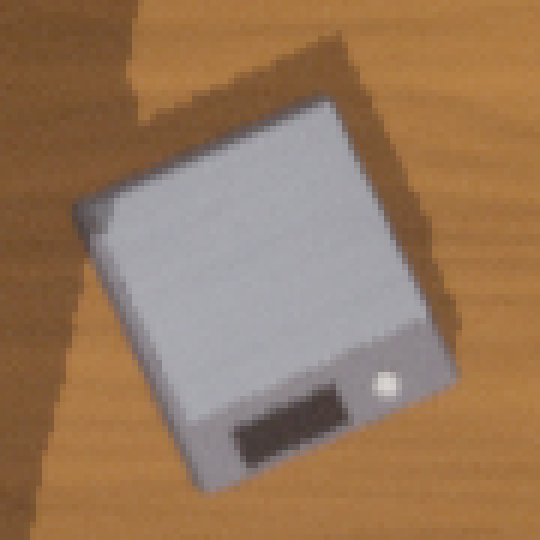

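Scale crop: pan corners (90,205), (325,98), (425,320), (190,425), so its centre is at top pixel about (407.9,213.7). The display strip is on the near side.

```bash
python3 -c "
from h import *
c=ray((407.9,213.7),camera_params('top'),.045);print(c)
jog([c[0],c[1],.17],pose(-.4,0))"
```

```text
[ 0.5322 -0.319   0.045 ]
t 9.15 pos [0.4983 0.0194 0.1829] rel [-0.1645 -0.2977  0.0125] rot [-0.0002 -0.0025 -0.005 ]
```

Request:
jog_arm --motion '[[[-0.01,-0.018,0,0,0,0,0.5],[-0.03,-0.054,0,0,0,0,0.5],[-0.049,-0.088,0,0,0,0,0.5],[-0.068,-0.123,0,0,0,0,0.5],[-0.087,-0.158,0,0,0,0,0.5],[-0.106,-0.192,0,0,0,0,0.5],[-0.125,-0.227,0.004,0,0,0,0.5],[-0.144,-0.261,0.008,0,0,0,0.5],[-0.158,-0.286,0.012,0,0,0,0.5],[-0.1645,-0.298,0.012,0,0,0,0.5]]]'

```text
clock: 9.98
position: [0.5288, -0.324, 0.1668]
ee_rot: [-0.638, -3.067, 0.005]
force: [0.4, -0.0, -6.0]
width: 0.689
gripper_force: 45.0
```

Request:
jog_arm --motion '[[[0,0,0.02,0,0,0,0.5],[0,0,0.045,0,0,0,0.5],[0,0,0.065,0,0,0,0.5],[0,0,0.077,0,0,0,0.5],[0,0,0.082,0,0,0,0.5],[0,0,0.082,0,0,0,0.5]]]'

```text
clock: 10.48
position: [0.5299, -0.3185, 0.0859]
ee_rot: [-0.63, -3.069, 0.001]
force: [0.0, -0.0, -6.0]
width: 0.692
gripper_force: 45.0
```

```bash
python3 -c "
from h import *
s=observe();print(s['joints'],s['force'],s['ft_torque'],s['width'])
jog([.5322,-.319,.0834],pose(-.4,0))"
```

```text
[ 0.1358  0.6044  0.4762  1.7621 -0.3446  0.867   1.9333] [ 0.0076 -0.0404 -5.9597] [-0.0074 -0.0385 -0.0118] 0.6915432739964734
t 10.48 pos [ 0.5299 -0.3185  0.0859] rel [-0.0023  0.0005  0.0024] rot [-0.002 -0.008 -0.005]
```

Weight is about 6 N (0.6 kg). I'll lower in 1 mm steps until it is felt on the pan.

Request:
jog_arm --motion '[[[0,0,0.001,0,-0.008,0,0.5],[0,0,0.002,0,-0.008,0,0.5],[0,0,0.003,0,-0.008,0,0.5]]]'

```text
clock: 10.73
position: [0.5314, -0.3198, 0.0857]
ee_rot: [0.631, 3.073, -0.005]
force: [0.0, 0.2, -7.2]
width: 0.692
gripper_force: 45.0
```

Request:
jog_arm --motion '[[[0,0,0.001,0,0,0,0.5],[0,0,0.002,0,0,0,0.5],[0,0,0.002,0,0,0,0.5]]]'

```text
clock: 10.98
position: [0.5315, -0.3196, 0.0836]
ee_rot: [0.631, 3.073, -0.004]
force: [0.1, 1.5, 2.1]
width: 0.692
gripper_force: 45.0
```

Request:
jog_arm --motion '[[[0,0,0,0,0,0,-0.5],[0,0,0,0,0,0,-1],[0,0,0,0,0,0,-1],[0,0,0,0,0,0,-1],[0,0,0,0,0,0,-1],[0,0,-0.005,0,0,0,-1],[0,0,-0.014,0,0,0,-1],[0,0,-0.014,0,0,0,-1],[0,0,-0.014,0,0,0,-1],[0,0,-0.014,0,0,0,-1]]]'

```text
clock: 11.82
position: [0.531, -0.3194, 0.0969]
ee_rot: [0.632, 3.074, -0.004]
force: [0.0, -0.1, -0.5]
width: 1.002
gripper_force: 0.0
```

Request:
jog_arm --motion '[[[0,0,0,0,0,0,-1],[0,0,0,0,0,0,-1],[0,0,0,0,0,0,-1],[0,0,0,0,0,0,-1],[0,0,0,0,0,0,-1],[0,0,0,0,0,0,-1],[0,0,0,0,0,0,-1],[0,0,0,0,0,0,-1]]]'

```text
clock: 12.48
position: [0.5309, -0.3194, 0.0966]
ee_rot: [0.632, 3.075, -0.004]
force: [0.1, 0.3, 0.1]
width: 0.999
gripper_force: 0.0
```

```bash
python3 -c "
from h import *
s=observe();print(s['joints'],s['force'],s['width'],s['position'])
im=get_image('scene');p=camera_params('scene')
cv2.imwrite('pics/s2.png',cv2.resize(im[170:370,120:380],(780,600),interpolation=3)[:,:,::-1])
jog([.5322,-.319,.1],pose(-.4,0))"
```

```text
[ 0.1313  0.5871  0.4821  1.7614 -0.3396  0.8728  1.9299] [0.0678 0.2533 0.1103] 0.9992859858895315 [ 0.5309 -0.3194  0.0966]
t 12.53 pos [ 0.5309 -0.3194  0.0966] rel [-0.0011  0.0009 -0.0034] rot [-0.0021  0.0033 -0.0053]
```

View pics/s2.png

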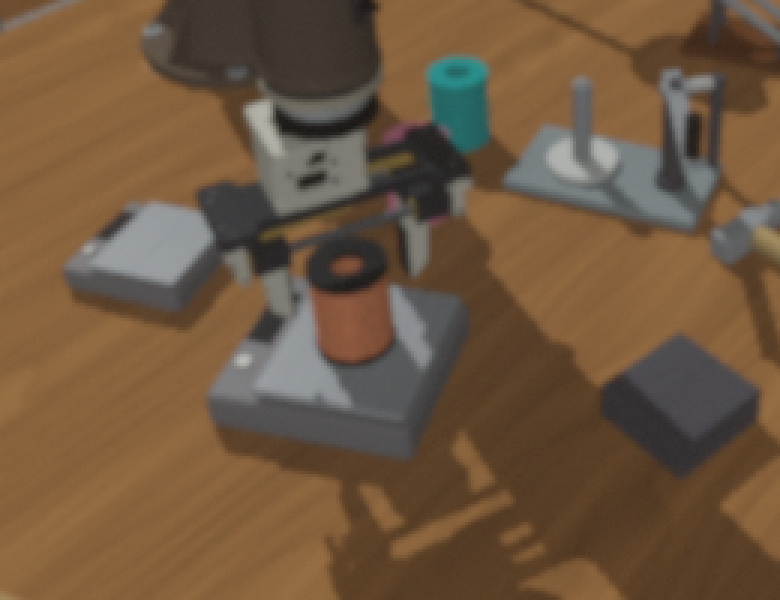

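The spool (350,300 in the crop) stands upright and released on the pan, the fingers are clear, and the keeper is open behind. Now I'll regrip near the top, firmer.

Request:
jog_arm --motion '[[[0,0,0,0,0,0,0],[0,0,0,0,0,0,0.5],[0,0,0,0,0,0,0.5],[0,0,0,0,0,0,0.5],[0,0,0,0,0,0,0.5],[0,0,0,0,0,0,0.5],[0,0,-0.015,0,0,0,0.5],[0,0,-0.04,0,0,0,0.5],[0,0,-0.07,0,0,0,0.5],[0,0,-0.1,0,0,0,0.5]]]' --force 58

```text
clock: 13.37
position: [0.5294, -0.3183, 0.1963]
ee_rot: [-0.632, -3.077, 0.003]
force: [0.6, -1.1, -6.9]
width: 0.687
gripper_force: 58.0
```

```bash
python3 -c "
from h import *
s=observe();print(s['joints'],s['force'],s['width'],s['gripper_force'])
jog([.463,.07,.24],pose(.29,0))"
```

```text
[ 0.0896  0.4802  0.5373  1.6628 -0.2699  1.0736  1.8723] [ 0.6498 -1.0702 -6.8719] 0.6865597669762867 57.99534246325493
t 13.37 pos [ 0.5294 -0.3183  0.1963] rel [ 0.2142  0.3305 -0.0443] rot [-0.0019 -0.0011 -0.6954]
```

Request:
jog_arm --motion '[[[0.012,0.018,-0.005,0,0,-0.04,0.5],[0.032,0.05,-0.01,0,0,-0.1,0.5],[0.052,0.08,-0.02,0,0,-0.17,0.5],[0.072,0.111,-0.03,0,0,-0.24,0.5],[0.092,0.142,-0.04,0,0,-0.31,0.5],[0.112,0.173,-0.044,0,0,-0.38,0.5],[0.132,0.204,-0.044,0,0,-0.45,0.5],[0.152,0.235,-0.044,0,0,-0.52,0.5],[0.174,0.268,-0.044,0,0,-0.6,0.5],[0.194,0.299,-0.044,0,0,-0.66,0.5]]]'

```text
clock: 14.2
position: [0.4684, 0.0342, 0.2388]
ee_rot: [-0.406, 3.115, -0.005]
force: [1.4, 0.8, -6.4]
width: 0.686
gripper_force: 58.0
```

```bash
python3 -c "
from h import *
s=observe();print(s['joints'],s['force'],s['width'],s['gripper_force'])
jog([.463,.07,.24],pose(.29,0))
jog([.538,.206,.25],pose(.273,.42))"
```

```text
[-0.4431  0.1645  0.2951  1.9374 -0.0511  1.0471  1.7037] [ 1.4099  0.797  -6.3743] 0.6862625985504317 57.99249652773142
t 14.2 pos [0.4684 0.0342 0.2388] rel [-0.0039  0.036  -0.0013] rot [-0.0034 -0.0003 -0.0309]
t 14.2 pos [0.4684 0.0342 0.2388] rel [-0.1112  0.1482 -0.0117] rot [-0.0062 -0.4202 -0.013 ]
```

Request:
jog_arm --motion '[[[-0.012,0.017,-0.002,0,-0.04,0,0.5],[-0.028,0.037,-0.004,0,-0.1,0,0.5],[-0.046,0.06,-0.006,0,-0.17,0,0.5],[-0.064,0.085,-0.008,0,-0.24,0,0.5],[-0.082,0.11,-0.01,-0.003,-0.31,-0.006,0.5],[-0.098,0.13,-0.012,-0.006,-0.37,-0.013,0.5],[-0.111,0.148,-0.012,-0.006,-0.42,-0.013,0.5],[-0.111,0.148,-0.012,-0.006,-0.42,-0.013,0.5]]]'

```text
clock: 14.87
position: [0.5384, 0.2078, 0.2495]
ee_rot: [-0.372, 2.697, 0.08]
force: [-1.0, 1.1, -5.9]
width: 0.688
gripper_force: 58.0
```

```bash
python3 -c "
from h import *
CR[:3]=[.5081,.3563,.2712]
s=observe();print(s['joints'],s['force'],s['width'],s['gripper_force'])
jog([.538,.206,.25],pose(.273,.42))
t=laid(CR,.08,.065);print(t);jog(t,pose(.271,np.pi/3))"
```

```text
[-0.6975  0.1143  0.1892  2.0515  0.1403  0.5716  1.2285] [-1.0064  1.1179 -5.8907] 0.6880910807785127 57.997291535139084
t 14.87 pos [0.5384 0.2078 0.2495] rel [ 0.0006 -0.0016 -0.0008] rot [0.0006 0.0017 0.001 ]
[0.5412 0.3655 0.1568]
t 14.87 pos [0.5384 0.2078 0.2495] rel [-0.0034  0.1511  0.1032] rot [ 0.0023 -0.6255  0.0023]
```

Request:
jog_arm --motion '[[[0,0.015,0.01,0,-0.06,0,0.5],[0,0.04,0.025,0,-0.13,0,0.5],[-0.002,0.07,0.045,0.001,-0.21,0.001,0.5],[-0.002,0.1,0.065,0.001,-0.3,0.001,0.5],[-0.003,0.125,0.085,0.001,-0.39,0.001,0.5],[-0.003,0.151,0.1,0.002,-0.48,0.002,0.5],[-0.003,0.151,0.103,0.002,-0.56,0.002,0.5],[-0.003,0.151,0.103,0.002,-0.625,0.002,0.5],[-0.003,0.151,0.103,0.002,-0.625,0.002,0.5],[-0.003,0.151,0.103,0.002,-0.625,0.002,0.5]]]'

```text
clock: 15.7
position: [0.5646, 0.2509, 0.1993]
ee_rot: [-0.254, 2.355, -0.016]
force: [0.9, -1.4, -6.8]
width: 0.69
gripper_force: 58.0
```

```bash
python3 -c "
from h import *
CR[:3]=[.5081,.3563,.2712]
s=observe();print(s['joints'],s['force'],s['width'],s['gripper_force'])
t=laid(CR,.08,.065);print(t);jog(t,pose(.271,np.pi/3))"
```

```text
[-1.1783  0.2484  0.4826  2.3189  1.6983  0.3285 -0.5559] [ 0.9457 -1.4255 -6.8033] 0.6895311811212345 57.996297888457775
[0.5412 0.3655 0.1568]
t 15.7 pos [0.5646 0.2509 0.1993] rel [0.0243 0.1201 0.0214] rot [-0.1253 -0.2814  0.0122]
```

Good, the wrist is swinging through the same branch as in the test. Continuing.

Request:
jog_arm --motion '[[[0.024,0.12,0.021,-0.125,-0.281,0.012,0.5],[0.024,0.12,0.021,-0.125,-0.281,0.012,0.5],[0.024,0.12,0.021,-0.125,-0.281,0.012,0.5],[0.024,0.12,0.021,-0.125,-0.281,0.012,0.5],[0.024,0.12,0.021,-0.125,-0.281,0.012,0.5],[0.024,0.12,0.021,-0.125,-0.281,0.012,0.5],[0.024,0.12,0.021,-0.125,-0.281,0.012,0.5],[0.024,0.12,0.021,-0.125,-0.281,0.012,0.5]]]'

```text
clock: 16.37
position: [0.5404, 0.3666, 0.1559]
ee_rot: [-0.288, 2.083, 0.162]
force: [0.2, -1.1, -6.1]
width: 0.689
gripper_force: 58.0
```

```bash
python3 -c "
from h import *
CR[:3]=[.5081,.3563,.2712]
s=observe();print(s['joints'],s['force'],s['width'],s['gripper_force'])
t=laid(CR,.08,.065);print(t);jog(t,pose(.271,np.pi/3))
for c in('wrist','scene'):
  p=camera_params(c);im=get_image(c)
  if c=='wrist':a=cv2.resize(im,(400,250))
  else:b=cv2.resize(im[120:245,290:490],(800,500)[::1],interpolation=3)
  M=[d for d in silhouettes('spool',c)];print(c,[(round(d['p'],2),d['pixel']) for d in M],proj([s['position']+R.from_rotvec(s['ee_rot']).as_matrix()@[0,0,.012]],p))
b=cv2.resize(b,(640,400));o=np.zeros((600,800,3),np.uint8);o[:400,:640]=b;o[400:,:320]=cv2.resize(a,(320,200))
cv2.imwrite('pics/c1.png',o[:,:,::-1])"
```

```text
[-1.1306  0.5084  0.1364  2.4322  2.3256  0.8503 -1.4493] [ 0.1621 -1.1057 -6.0533] 0.6885391290118604 57.998138163238764
[0.5412 0.3655 0.1568]
t 16.37 pos [0.5404 0.3666 0.1559] rel [-0.001  -0.0012 -0.0001] rot [ 0.0009 -0.0044  0.003 ]
wrist [(0.76, [319.8, 249.6])] [[321.2969 240.6871]]
scene [(0.75, [421.6, 216.3]), (0.71, [389.8, 150.1]), (0.68, [275.7, 205.0]), (0.59, [258.2, 225.8]), (0.39, [335.5, 220.8])] [[388.1662 149.4601]]
```

View pics/c1.png

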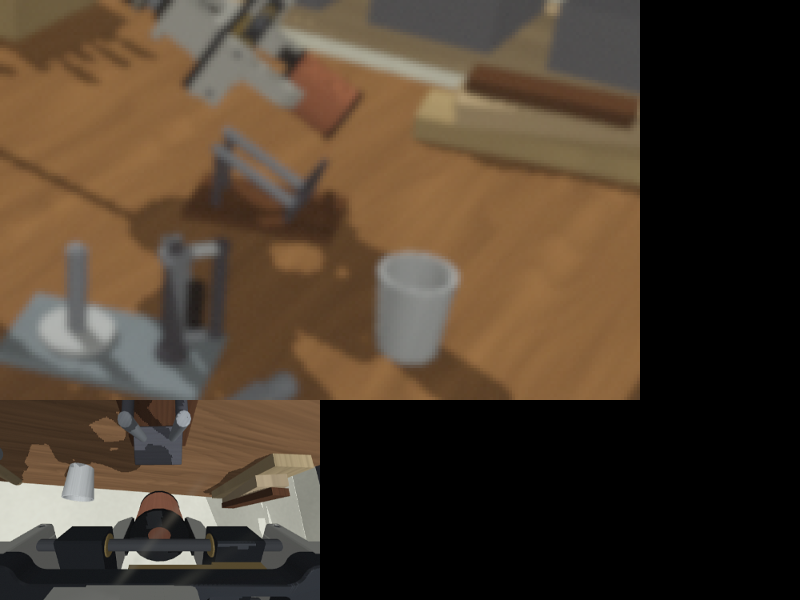

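The spool is held parallel to the rails, above them and centred, with tool and foot plate clear. Lowering square to the rails.

Request:
jog_arm --motion '[[[0.01,-0.001,0,0,-0.004,0.003,0.5],[0.025,-0.001,0,0,-0.004,0.003,0.5],[0.045,-0.001,0,0,-0.004,0.003,0.5],[0.06,-0.001,0,0,-0.004,0.003,0.5],[0.07,-0.001,0,0,-0.004,0.003,0.5],[0.072,-0.001,0,0,-0.004,0.003,0.5],[0.072,-0.001,0,0,-0.004,0.003,0.5]]]'

```text
clock: 17.15
position: [0.5073, 0.3549, 0.0956]
ee_rot: [-0.28, 2.077, 0.165]
force: [0.2, 0.1, -6.7]
width: 0.685
gripper_force: 58.0
```

```bash
cat > st.py <<'E'
from h import *
CR[:3]=[.5081,.3563,.2712]
s=observe();M=pose(.271,np.pi/3);o=laid(CR,0,0)
print('rails y/x/z of TCP',(s['position']-o)@np.c_[-M[:,0],M[:,1],-M[:,2]],'F rails',np.array(s['force'])@np.c_[-M[:,0],M[:,1],-M[:,2]],s['width'])
jog(laid(CR,0,.052),M)
E
python3 st.py
```

```text
rails y/x/z of TCP [ 0.0093 -0.0011  0.0651] F rails [-5.63    0.0534 -3.5639] 0.6845043608076963
t 17.15 pos [0.5073 0.3549 0.0956] rel [0.0093 0.0011 0.0131] rot [-0.0003  0.0031 -0.0023]
```

Request:
jog_arm --motion '[[[0.002,0.001,0,0,0,0,0.5],[0.004,0.001,0,0,0,0,0.5],[0.006,0.001,0,0,0,0,0.5],[0.006,0.001,0,0,0,0,0.5]]]'

```text
clock: 17.48
position: [0.504, 0.3556, 0.0907]
ee_rot: [-0.28, 2.076, 0.167]
force: [0.6, -0.4, -6.5]
width: 0.686
gripper_force: 58.0
```

```bash
python3 st.py
```

```text
rails y/x/z of TCP [0.0036 0.0004 0.0653] F rails [-5.345  -0.6006 -3.6678] 0.6864871877864928
t 17.48 pos [0.504  0.3556 0.0907] rel [ 0.0036 -0.0004  0.0133] rot [ 0.0006  0.0039 -0.0033]
```

Request:
jog_arm --motion '[[[0.0015,0,0,0,0,0,0.5],[0.003,0,0,0,0,0,0.5],[0.003,0,0,0,0,0,0.5]]]'

```text
clock: 17.73
position: [0.5029, 0.3552, 0.0883]
ee_rot: [-0.28, 2.075, 0.166]
force: [1.5, -0.5, -3.3]
width: 0.686
gripper_force: 58.0
```

```bash
python3 st.py
```

```text
rails y/x/z of TCP [0.0009 0.0003 0.0651] F rails [-2.1666 -0.8806 -2.7818] 0.685672044585583
t 17.73 pos [0.5029 0.3552 0.0883] rel [ 0.0009 -0.0003  0.0131] rot [ 0.0002  0.0049 -0.0033]
```

Request:
jog_arm --motion '[[[0.0007,0,0.003,0,0,0,0.5],[0.0007,0,0.006,0,0,0,0.5],[0.0007,0,0.009,0,0,0,0.5],[0.0007,0,0.011,0,0,0,0.5],[0.0007,0,0.011,0,0,0,0.5]]]'

```text
clock: 18.15
position: [0.5124, 0.3571, 0.0821]
ee_rot: [-0.279, 2.075, 0.165]
force: [5.1, -1.7, -1.9]
width: 0.688
gripper_force: 58.0
```

```bash
python3 st.py
```

```text
rails y/x/z of TCP [ 0.0004 -0.0004  0.0536] F rails [ 0.5854 -3.0112 -4.773 ] 0.6877513749151768
t 18.15 pos [0.5124 0.3571 0.0821] rel [0.0004 0.0004 0.0016] rot [-0.0011  0.0048 -0.0035]
```

Request:
jog_arm --motion '[[[0,-0.0005,0.0008,0,0,0,0.5],[0,-0.0005,0.0016,0,0,0,0.5],[0,-0.0005,0.0016,0,0,0,0.5]]]'

```text
clock: 18.4
position: [0.5133, 0.3572, 0.0815]
ee_rot: [-0.279, 2.075, 0.166]
force: [2.3, -3.2, 1.5]
width: 0.686
gripper_force: 58.0
```

```bash
python3 st.py
```

```text
rails y/x/z of TCP [ 0.0003 -0.0005  0.0525] F rails [ 1.9655 -3.7071 -0.3803] 0.6863497040986625
t 18.4 pos [0.5133 0.3572 0.0815] rel [0.0003 0.0005 0.0005] rot [-0.0003  0.0047 -0.0032]
```

Request:
jog_arm --motion '[[[0,-0.0005,0.0008,0,0,0,0.5],[0,-0.0005,0.0014,0,0,0,0.5],[0,-0.0005,0.0014,0,0,0,0.5]]]'

```text
clock: 18.65
position: [0.5144, 0.3572, 0.0807]
ee_rot: [-0.28, 2.076, 0.166]
force: [1.3, -4.4, 4.8]
width: 0.688
gripper_force: 58.0
```

```bash
python3 st.py
```

```text
rails y/x/z of TCP [ 0.0001 -0.0008  0.0512] F rails [ 4.234  -4.5366  2.3634] 0.6881151743468654
t 18.65 pos [0.5144 0.3572 0.0807] rel [ 0.0001  0.0008 -0.0008] rot [ 0.0002  0.0044 -0.0031]
```

Request:
jog_arm --motion '[[[0,0,0,0,0,0,0.2],[0,0,0,0,0,0,-0.3],[0,0,0,0,0,0,-1],[0,0,0,0,0,0,-1],[0,0,0,0,0,0,-1],[0,0,0,0,0,0,-1],[0,0,0,0,0,0,-1]]]'

```text
clock: 19.23
position: [0.5137, 0.3578, 0.0801]
ee_rot: [-0.281, 2.077, 0.167]
force: [-0.7, -0.6, -0.3]
width: 0.978
gripper_force: 0.0
```

Request:
jog_arm --motion '[[[0,0,-0.01,0,0,0,-1],[0,0,-0.03,0,0,0,-1],[0,0,-0.055,0,0,0,-1],[-0.01,0,-0.08,0,0,0,-1],[-0.04,0,-0.1,0,0,0,-1],[-0.08,0,-0.1,0,0,0,-1],[-0.1,0,-0.1,0,0,0,-1],[-0.1,0,-0.1,0,0,0,-1]]]'

```text
clock: 19.9
position: [0.48, 0.3483, 0.2236]
ee_rot: [-0.276, 2.069, 0.172]
force: [1.2, 1.4, 0.9]
width: 1.0
gripper_force: 0.0
```

```bash
python3 - <<'E'
from h import *
CR[:3]=[.5081,.3563,.2712]
s=observe();print(s['position'],s['force'],s['width'],s['joints'])
sp=[cyl(0,0,32,0,80)@Rr.T+[CR[3],0,.055]]
for c in('scene','top','wrist'):
  p=camera_params(c);im=get_image(c)
  A=draw(sp,CR,p)
  for d in silhouettes('spool',c):
    m=d['mask'];print(c,round(d['p'],2),d['pixel'],'iou',round(float(np.minimum(A,m).sum()/np.maximum(A,m).sum()),2))
  if c=='scene':b=cv2.resize(im[110:260,290:490],(480,360),interpolation=3)
  if c=='wrist':w=cv2.resize(im,(480,300)) 
  if c=='top':t=cv2.resize(im[150:270,150:230],(240,360),interpolation=3)
o=np.zeros((600,720,3),np.uint8);o[:360,:480]=b;o[:360,480:]=t;o[360:,:384]=cv2.resize(w,(384,240))
cv2.imwrite('pics/f.png',o[:,:,::-1])
E
```

```text
[0.48   0.3483 0.2236] [1.1756 1.3715 0.8563] 0.9999108552937024 [-0.8077  0.3192 -0.4256  2.4733  1.9833  0.9818 -1.1216]
scene 0.78 [258.5, 224.4] iou 0.0
scene 0.56 [378.1, 168.1] iou 0.86
scene 0.56 [276.2, 204.4] iou 0.0
top 0.91 [188.2, 211.6] iou 0.83
top 0.9 [349.0, 250.1] iou 0.0
top 0.52 [308.0, 274.9] iou 0.0
wrist 0.75 [314.6, 84.0] iou 0.74
```

View pics/f.png

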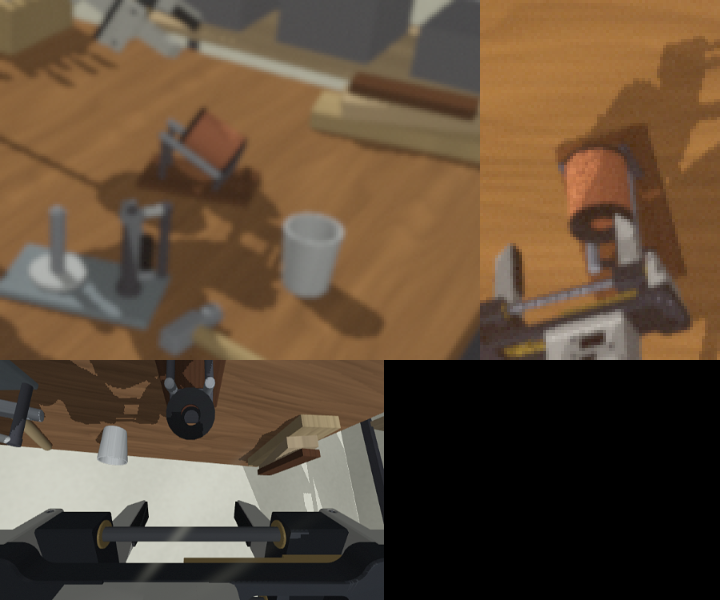

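The spool lies in the cradle, with its end circle (190,414) midway between the rail tips (168,383) and (210,383). The keeper is open. As a quick numeric check of seating, I'll fit the offset.

```bash
python3 - <<'E'
from h import *
CR[:3]=[.5081,.3563,.2712]
near=dict(scene=(378,168),top=(188,212),wrist=(315,84))
V={}
for c in near:
    p=camera_params(c);get_image(c);V[c]=(best('spool',c,near[c]),p)
def b(v):return [(cyl(0,1e3*v[4],32,0,80)+[v[3],0,v[5]])@Rr.T+[CR[3],0,.055]]
for keys in(('scene','wrist'),('wrist',)):
    f=lambda d:sum(1-np.minimum(A,m).sum()/np.maximum(A,m).sum() for m,p in(V[k] for k in keys) for A in[draw(b([*CR[:3],*d]),CR,p)])
    r=minimize(f,[0,0,0],method='Nelder-Mead',options=dict(initial_simplex=[[0,0,0],[.01,0,0],[0,.01,0],[0,0,.01]],xatol=2e-4,fatol=1e-4));print(keys,'rails x,y,z offset',r.x,r.fun)
E
```

```text
('scene', 'wrist') rails x,y,z offset [ 0.0003 -0.0042 -0.0006] 0.25063180923461914
('wrist',) rails x,y,z offset [-0.0002 -0.0043 -0.0024] 0.10890614986419678
```

```bash
python3 - <<'E'
from h import *
CR[:3]=[.5081,.3563,.2712]
p=camera_params('wrist');im=get_image('wrist')
f=lambda P:proj(np.array([wpts(np.array([q])@Rr.T+[CR[3],0,.055],CR)[0] for q in P]),p)
print('rail tips L,R, spool end, edges',f([[-.031,.022,.108],[-.031,-.022,.108],[0,0,.08],[0,.032,.08],[0,-.032,.08]]))
g=cv2.cvtColor(im,cv2.COLOR_RGB2GRAY)
for r in(38,84,90):print(r,''.join('%4d'%v for v in g[r,230:400:3]))
print(observe()['position'],observe()['dq'])
E
```

```text
rail tips L,R, spool end, edges [[356.894   36.4236]
 [288.5614  36.5133]
 [322.0772  91.0084]
 [363.3689  90.962 ]
 [280.7974  91.0548]]
38   38  87  84  83  85  87  94  49  48  47  47  46  49  26  50  90  94  96  97  91  55  27  31  28  29  29  29  31  29  23  58  56  56  55  53  56  48 141 148 151 148 145 162  48  49  55  78  84  83  82  83  82  83  82  81  79  81
84   41  48  47  48  48  49  49  49  47  50  48  46  45  44  44  44  34  32  32  33  35  34  35  34  50  19  22  22  49  48  48  43  17  23  26  36  36  36  35  37  36  36  32  83  77  76  78  78  79  82  82  82  83  84  87  89  91
90   44  44  43  45  47  46  46  45  47  45  45  46  69  45  46  50  31  34  33  19  20  22  22  25  18  23  51  47  47  48  47  47  45  39  19  37  37  35  35  35  38  36  32  83  85  84  86  83  82  81  85  80  80  81  81  81  83
[0.4783 0.3471 0.2163] [ 0.0022 -0.0052 -0.001  -0.0009 -0.0023 -0.0016  0.0012]
```

The rail tips (mid column about 315.5) and the spool end (about 317.5) show the same sideways offset to within about 2 px. So the spool is centred on both rails, and the offset was only camera bias. Handing in.

```bash
python3 -c "
from cell import *
print(observe()['clock'],sign_off())"
```

```text
the job is handed in; nothing more can be done
20.55 None
```

The job was handed in at 20.6 s: the keeper is at its open stop, the spool was stood and released on the pan, and it now lies released on both cradle rails with its lower end against the foot plate.

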